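# Cure a pair of loaded nest strips

### The arm

A 6-joint arm with a two-finger parallel gripper is mounted at the origin on a cart in front of the work surface, level with it; the furniture and walls round the work are solid. World frame = base frame: x ahead of the robot, y to its left, z up, the work surface at z = 0. Lengths are in m, angles in rad, forces in N, time in s.
With the tool pointing down it reaches from about 0.275 to 0.825 m from the base axis. Payload 4.9 kg.
Tool frame: the origin (TCP) lies midway between the tips of the shut fingers; the grasp point (between the pads) lies 19 mm behind it (grip_point_offset is the distance from the TCP to the grasp point, in m); z points along the fingers, x is the direction in which the jaws open and shut, and the axes are right-handed (so a half turn about z gives the same grasp; the last joint's range is limited). The gripper opens to 85 mm and grips with 20 to 120 N. Pads are 22 mm wide; open, the fingers measure 114 mm over their backs; the gripper's body (76 mm by 85 mm) begins 54 mm behind the grasp point. The pads swing forward as they close: fully open they stand 13 mm farther back than shut.
Start: joints at [-1.365, 0.326, -0.193, 1.052, 0, 1.437], TCP at [0.183, -0.519, 0.231] pointing down, gripper open.
Joint ranges: [-2.65, 2.65], [-0.97, 1.79], [-1.3, 1.35], [-1.93, 2.1], [-1.47, 1.37], [-3.14, 3.14]. Speed limits (rad/s): [2.57, 2.57, 3.14, 3.14, 3.14, 3.14].

### API

Orientations are given as a rotation vector (axis times angle).
In Python, from cell import * gives the robot as it stands. Calls block until the motion is done:
- movep(position, orientation): joint-space move of the TCP to a pose.
- move_l(position, velocity=0.15, rot=None, until_force=None): straight line of the TCP; rot=None keeps the orientation; velocity is the mean speed in m/s. With until_force (N) it stops when the force on the tool has changed by that much, and returns True; else False.
- set_joints(angles): joint-space move.
- let_go() and grab(newtons=None): open the fingers fully, or close them until they stop; newtons is the grip in N (None keeps the last).
- sleep(seconds).
- ik(position, orientation): joint angles nearest the present ones, or None.
- get_state(): the state.
- grab_frame(name): name is "scene" or "top" or "wrist"; returns a dict with "img" (400x640x3 uint8, red, green, blue), "fx", "fy", "cx", "cy" (pixels), "k1" (the pictures are not rectified: a ray, as slopes to the right and down, at radius r is drawn at 1 + k1 r^2 times it, then the intrinsics apply), "cam_to_world" (4x4, takes a point from camera to world coordinates); the wrist camera has in their place "T_tool_cam" (4x4, takes a point from camera to tool coordinates, whose origin is the TCP and whose axes are the tool frame's). Camera axes: x right, y down, z forward; pixel columns grow to the right and rows downward; lengths in m; the calibration is good to about 2 mm. A picture is of the moment at which its call begins: read the wrist's pose just before it. There is no depth.
A pose or a line that the arm cannot do raises MotionError and nothing moves.
- sign_off(): hands the job in, once; it reports no verdict.
Trained networks look in the newest picture that a camera, given by its name, has taken for a name from the list of things; names that differ only in an ending like _2 or _b are one class to them, and where a whole thing is asked for, a point or a joint stands for the part that bears it (a point fixed in the world has none). Each returns a list of dicts, best first, with "score" (0 to 1); they miss things now and then, are a little off and sometimes report something else, mostly with a low value. They report only what shows in the picture. A call takes as long as a camera call.
- spot_in(camera, name): "centre" ([column, row] in pixels, amid what is visible of it).
- silhouettes(camera, name): "mask" (400x640 bool, what is visible of it) and "centre" ([column, row] in pixels, amid what is visible of it).
- tip_of(camera, name): "centre" ([column, row] in pixels: a listed point, or the origin of a listed thing).
The state is a dict: "clock": time; "q": joint angles; "joint_velocities": joint speeds; "tau": joint torques, N m; "position": TCP position; "eef_rot": TCP orientation; "contact_force": force on the tool from outside, world axes, zero at the start; "wrist_torque": the same for the moment, N m; "finger_gap": opening from 0.0 (shut) to 1.0 (fully open).
Only numpy, scipy, OpenCV 4.12 (cv2) and the standard library are available. Lean on these libraries where they do the work, as an engineer would, in place of code of your own. Each camera call takes 0.05 s, during which the arm holds its last target.

### The job

Two metal nest strips carrying freshly printed caps wait side by side in the cradle on the small stand. Pull the drawer of the cure box right out, take both strips together in one grip without touching the wet caps, carry them level and set them down gently as a pair, flat between the corner stops of the drawer's tray. Then push the drawer fully shut without slamming it and press the start button on top of the box; leave the empty strip where it lies.

Things in the scene. Friction and masses are not known exactly. Their poses are not given: they have to be found in the camera images.
- strip_a_mid (a point): centre of a loaded nest strip: aluminium bar 136 mm long (x), 28 wide (y), 20 high (z up), 0.1 to 0.2 kg; four 24 mm caps fixed on top stand 7 mm proud, 2 mm inside its sides, none within 16 mm of the middle, where the bar is held by its sides. It starts in the cradle beside strip_b, 2 to 7 mm apart: the pair is 58 to 63 mm wide as it lies, 56 squeezed together.
- strip_b_mid (a point): centre of the other loaded nest strip, the same as strip_a
- strip_a_caps: the four black caps on strip_a, their print still wet (not to be touched); origin at the middle of the bar's top face
- strip_b_caps: the four black caps on strip_b, their print still wet; origin at the middle of the bar's top face
- strip_spare_mid (a point): centre of an empty nest strip of the same size, without caps, on the flat grey top of the broad low mound that carries the heap of black caps, 83 mm above the bench; to be left alone
- cradle: fixed cradle on the small stand at the left, level with the bench: dark plate 172 x 94 x 9 mm; two cross bars, 48 mm either side of the middle, carry the strips 19 mm above the stand between corner stops that rise 15 mm above the bars and leave the strips' sides free for 40 mm either side of the middle. Origin on the stand under its middle; x along the strips, z up.
- cure_box: fixed grey sheet-metal cure box with a drawer, 182 mm deep, 164 wide, 88 high. Origin on the bench under the middle of its front face; x points into the box, so the drawer comes out along -x; z up. Its position and heading vary.
- cure_drawer (a joint): how far the drawer is out, m: 0 shut, 0.165 right out (stop); it slides with 2 N of friction and stays where it is left
- drawer_handle (a point): middle of the steel bow handle on the drawer's front, 50 mm above the bench: a level bar 9 mm thick, 80 mm straight, parallel to the box's front, with 35 mm of free space between bar and drawer front. Axes as the box's; moves with the drawer.
- tray_seat (a point): middle of the drawer's seat, at the tops of its two cross bars (26 mm above the bench) on which the strips lie along x; axes as the box's. Corner stops, flared, rise 15 mm above the bars and leave 146 mm (x) by 63 mm (y). Tray walls end below the bars' tops; the drawer front is 62 mm high, 84 mm from here. Drawer right out: 81 mm in front of the box's face.
- cure_start (a joint): the start button's travel, m: 0 up, 0.006 fully down (spring, 5 N); it counts as pressed from 0.004
- cure_start_top (a point): top of the round 26 mm start button on top of the cure box, near the front edge, at the left; pressed straight down

How it is judged:
On the way, in this order (a step that is already met when the one before it is completed fails the run):
1. the drawer is pulled out (value of joint cure_drawer above 0.14 m), for 0.2 s.
2. both loaded strips hang together in one grip, clear of the cradle (z of each of strip_a_mid, strip_b_mid in the frame of cradle above 0.07 m and contact force between the fingers and strip_a above 0.5 N and contact force between the fingers and strip_b above 0.5 N and distance between strip_a_mid and strip_b_mid below 0.036 m), for 0.3 s.
3. both strips lie flat, side by side, between the stops of the tray, and are let go (z of strip_a_mid in the frame of tray_seat between 0.004 and 0.016 m and x of strip_a_mid in the frame of tray_seat between -0.01 and 0.01 m and y of strip_a_mid in the frame of tray_seat between -0.022 and 0.022 m and angle between the x axis of each of strip_a_mid, strip_b_mid and the x axis of tray_seat, either way round below 0.1 rad and angle between each of strip_a_mid, strip_b_mid's own z axis and vertical below 0.1 rad and z of strip_b_mid in the frame of tray_seat between 0.004 and 0.016 m and x of strip_b_mid in the frame of tray_seat between -0.01 and 0.01 m and y of strip_b_mid in the frame of tray_seat between -0.022 and 0.022 m and contact force between the fingers and strip_a below 0.1 N and contact force between the fingers and strip_b below 0.1 N), for 0.3 s.
4. the drawer is pushed fully shut with the pair in it (z of strip_a_mid in the frame of tray_seat between 0.004 and 0.016 m and x of strip_a_mid in the frame of tray_seat between -0.01 and 0.01 m and y of strip_a_mid in the frame of tray_seat between -0.022 and 0.022 m and angle between the x axis of each of strip_a_mid, strip_b_mid and the x axis of tray_seat, either way round below 0.1 rad and angle between each of strip_a_mid, strip_b_mid's own z axis and vertical below 0.1 rad and z of strip_b_mid in the frame of tray_seat between 0.004 and 0.016 m and x of strip_b_mid in the frame of tray_seat between -0.01 and 0.01 m and y of strip_b_mid in the frame of tray_seat between -0.022 and 0.022 m and value of joint cure_drawer below 0.004 m), for 0.2 s.
5. the start button is pressed with the drawer shut (value of joint cure_start above 0.004 m and value of joint cure_drawer below 0.004 m), for 0.05 s.
At the end, for the whole second after the job is handed in: both loaded strips at rest in the tray: undersides on the bars within 6 mm, centres within 10 mm of the seat's middle along it and 22 mm across, parallel to it and level within 0.1 rad; the drawer within 4 mm of shut; the button up again; the empty strip within 30 mm of where it lay (all of step 4 and linear speed of each of strip_a, strip_b below 0.02 m/s and value of joint cure_start below 0.002 m and distance of strip_spare_mid from where it was at the start of the episode below 0.03 m); the robot touches nothing.
It fails at once if the wet caps are touched with the fingers (contact force between the fingers and strip_a_caps above 0.5 N or contact force between the fingers and strip_b_caps above 0.5 N).
It fails at once if a loaded strip is tipped more than 0.4 rad out of level (angle between any of strip_a_mid, strip_b_mid's own z axis and vertical above 0.4 rad).
It fails at once if a loaded strip moves faster than 0.45 m/s without being held (dropped, or the drawer slammed) ((linear speed of strip_a above 0.45 m/s and contact force between the fingers and strip_a below 0.1 N) or (linear speed of strip_b above 0.45 m/s and contact force between the fingers and strip_b below 0.1 N)).
It fails at once if the empty strip is moved by more than 30 mm (distance of strip_spare_mid from where it was at the start of the episode above 0.03 m).
It also fails if it takes over 70 s, if anything falls off the work surface, if the arm or the gripper's body presses on something with over 40 N, if the wrist force passes 120 N, or if a joint passes its speed limit or range.

## Working session

There is one attempt and no reset: what is moved stays moved. The work goes in short steps, each a Python script; the robot and the scene stay as the last script left them, time stands still between calls to the robot, and variables do not carry over. Pictures are saved under pics/ and viewed, and the job is handed in when it is done.

```bash
mkdir -p pics; ls; cat > h.py <<'E'
from cell import *
import numpy as np, cv2
from scipy.spatial.transform import Rotation as R
def save(f,name,marks=()):
    im=f["img"][:,:,::-1].copy()
    for c in marks: cv2.drawMarker(im,(int(c[0]),int(c[1])),(0,0,255),cv2.MARKER_CROSS,10,1)
    cv2.imwrite("pics/"+name+".png",im)
def T_wc(f,st=None):
    if "cam_to_world" in f: return np.array(f["cam_to_world"])
    T=np.eye(4);T[:3,:3]=R.from_rotvec(st["eef_rot"]).as_matrix();T[:3,3]=st["position"]
    return T@np.array(f["T_tool_cam"])
def ray(f,px,st=None):
    x=(px[0]-f["cx"])/f["fx"];y=(px[1]-f["cy"])/f["fy"]
    u,v=x,y
    for _ in range(30):
        s=1+f["k1"]*(u*u+v*v);u,v=x/s,y/s
    T=T_wc(f,st);d=T[:3,:3]@np.array([u,v,1]);return T[:3,3],d/np.linalg.norm(d)
def onz(f,px,z,st=None):
    o,d=ray(f,px,st);return o+d*(z-o[2])/d[2]
def proj(f,p,st=None):
    q=np.linalg.inv(T_wc(f,st))@np.append(p,1);u,v=q[0]/q[2],q[1]/q[2];s=1+f["k1"]*(u*u+v*v)
    return np.array([f["fx"]*u*s+f["cx"],f["fy"]*v*s+f["cy"]])
E
python3 - <<'E'
from h import *
for c in ("scene","top","wrist"):
    st=get_state();f=grab_frame(c);save(f,c+"0")
    if c!="wrist": print(c,T_wc(f)[:3,3],T_wc(f)[:3,2])
    print(f["fx"],f["k1"])
    for n in ("strip_a_mid","strip_b_mid","strip_spare_mid","cradle","cure_box","drawer_handle","tray_seat","cure_start_top"):
        for r in tip_of(c,n)[:3]: print(n,np.round(r["centre"],1),round(r["score"],2))
print(get_state())
E
```

```text
pics
scene [0.05002164 1.06398169 0.56809612] [ 0.43018048 -0.81005894 -0.39843352]
425.44573751442334 -0.03314220902080633
strip_a_mid [298.6 274.6] 0.85
strip_b_mid [313.9 265.8] 0.89
strip_b_mid [322.3 162.8] 0.19
strip_spare_mid [364.5 210.2] 0.96
cradle [307.7 280.6] 0.8
cure_box [338.  191.5] 0.68
tray_seat [324.7 178.2] 0.61
cure_start_top [320.3 165.8] 0.57
top [0.43626907 0.07367033 1.37388182] [ 9.04557953e-02  7.26156005e-04 -9.95900207e-01]
445.54120435121354 0.029429288676030042
strip_a_mid [226.  223.2] 0.93
strip_a_mid [402.4 196.2] 0.65
strip_b_mid [236.3 230. ] 0.64
strip_spare_mid [322.  236.8] 0.87
cradle [232.8 224.9] 0.6
cure_box [397.9 181.2] 0.89
drawer_handle [400.8 195.1] 0.89
cure_start_top [389.1 162.3] 0.54
356.50891831425184 -0.05140720637505654
{'clock': 1.35, 'q': array([-1.36517395e+00,  3.26217058e-01, -1.92561921e-01,  1.05200065e+00,
        2.87310718e-05,  1.43660027e+00]), 'joint_velocities': array([-4.46149333e-04, -9.15471807e-05,  3.72330958e-05,  1.99153806e-03,
       -8.42768512e-04, -1.16045405e-04]), 'tau': array([ 7.24296897e-04, -4.43330812e+01,  2.62757134e+01,  1.15197865e-03,
       -2.68394979e-04, -2.00729221e-05]), 'position': array([ 0.18335265, -0.51857807,  0.23128602]), 'eef_rot': array([-2.56507503e+00,  1.81381749e+00, -4.99556105e-05]), 'contact_force': array([-0.67331647, -0.20361031, -0.3642629 ]), 'wrist_torque': array([-0.01430163, -0.0370797 ,  0.03393027]), 'finger_gap': 0.9998979849268724}
```

View pics/top0.png

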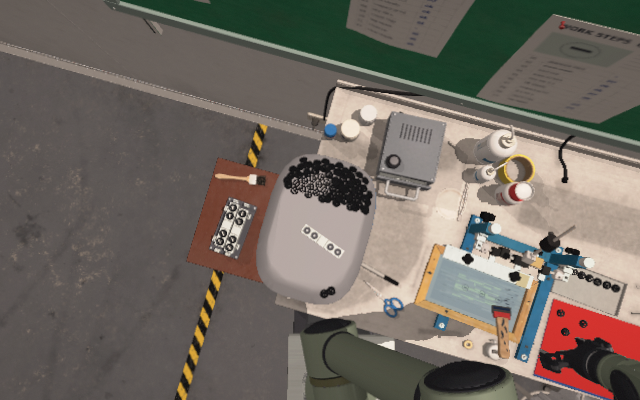

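View pics/scene0.png

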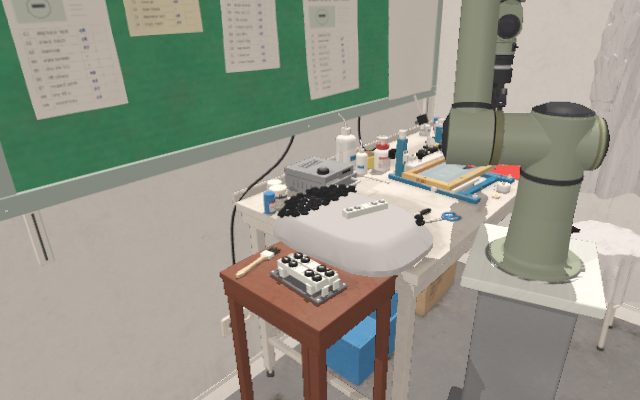

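```bash
python3 - <<'E'
import cv2
a=cv2.imread("pics/top0.png")[120:290,180:440];cv2.imwrite("pics/top0c.png",cv2.resize(a,None,fx=3,fy=3,interpolation=cv2.INTER_CUBIC))
E
```

```text
(no output)
```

View pics/top0c.png

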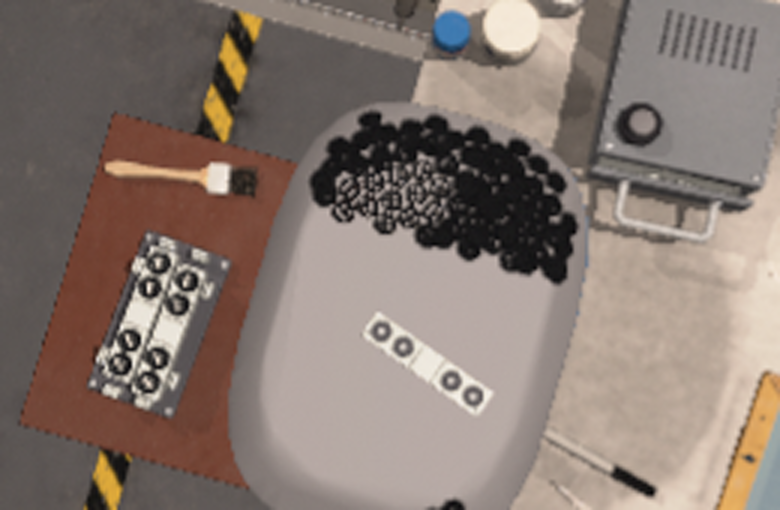

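The top view shows the cradle pair at about (232,225), the spare on the mound at (322,240), the box at (410,150) with its handle at (401,193) and the button at (393,161). Next I'll get close views with the wrist camera.

```bash
python3 - <<'E'
from h import *
f=grab_frame("top")
for n,p,z in [("cradle",(232.8,224.9),.02),("handle",(400.8,195.1),.05),("btn",(393,161),.095),("spare",(322,239),.1),("fl",(180+597/3,120+172/3),.088),("fr",(180+755/3,120+190/3),.088),("bottle",(500,150),.1),("heap",(330,185),.1)]:
    print(n,onz(f,p,z).round(3))
w=grab_frame("wrist");print(np.array(w["T_tool_cam"]).round(3),w["cx"],w["cy"])
E
```

```text
cradle [0.477 0.331 0.02 ]
handle [ 0.571 -0.173  0.05 ]
btn [ 0.665 -0.142  0.095]
spare [0.437 0.061 0.1  ]
fl [ 0.618 -0.103  0.088]
fr [ 0.602 -0.255  0.088]
bottle [ 0.7   -0.449  0.1  ]
heap [0.592 0.04  0.1  ]
[[ 1.    -0.     0.     0.   ]
 [-0.     0.953  0.302 -0.078]
 [-0.    -0.302  0.953 -0.143]
 [ 0.     0.     0.     1.   ]] 313.7951894257171 196.43980804586556
```

View pics/wrist0.png

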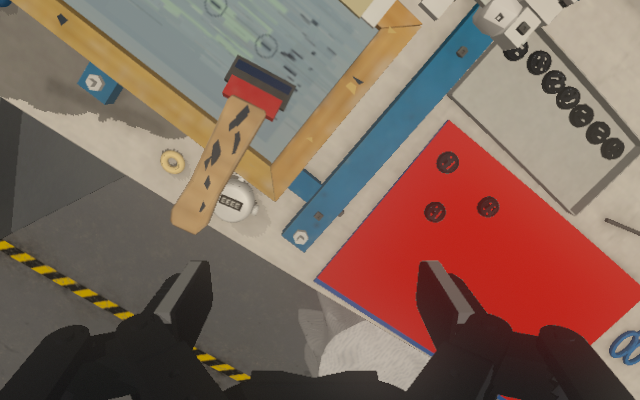

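```bash
cat >> h.py <<'E'
def ori(yaw,flip=False):
    c,s=np.cos(yaw),np.sin(yaw)
    if flip: c,s=-c,-s
    ty=np.array([c,s,0]);tz=np.array([0,0,-1.]);tx=np.cross(ty,tz)
    return R.from_matrix(np.c_[tx,ty,tz]).as_rotvec()
E
python3 - <<'E'
from h import *
for n,p,y in [("handle",[.59,-.17,.035],-.1),("out",[.42,-.15,.035],-.1),("cr",[.477,.331,.02],-.3),("tray",[.53,-.16,.02],-.1)]:
    for fl in (0,1): print(n,fl,ik(p,ori(y,fl)))
movep([0.44,-0.155,0.27],ori(-.1))
st=get_state();f=grab_frame("wrist");save(f,"w1");print(st["clock"])
for n in ("drawer_handle","cure_box","cure_start_top","tray_seat"):
    for r in tip_of("wrist",n)[:2]: print(n,np.round(r["centre"],1),round(r["score"],2))
import pickle;pickle.dump((f,st),open("w1.pkl","wb"))
E
```

```text
handle 0 [-4.00694793e-01  6.27887715e-01 -2.51351615e-01  6.91556996e-01
 -4.44089210e-16 -3.00694793e-01]
handle 1 [-4.00694793e-01  6.27887715e-01 -2.51351615e-01  6.91556996e-01
 -4.44089210e-16  2.84089786e+00]
out 0 [-5.08811414e-01  3.89518661e-01 -7.04466573e-01  4.76811093e-01
 -4.44089210e-16 -4.08811414e-01]
out 1 [-5.08811414e-01  3.89518661e-01 -7.04466573e-01  4.76811093e-01
 -4.44089210e-16  2.73278124e+00]
cr 0 [ 4.79525379e-01  5.99307675e-01 -3.58926981e-01  6.12561671e-01
  4.44089210e-16  7.79525379e-01]
cr 1 [ 0.47952538  0.59930768 -0.35892698  0.61256167  0.         -2.36206727]
tray 0 [-4.26523751e-01  5.61648135e-01 -4.34429846e-01  5.74718346e-01
 -4.44089210e-16 -3.26523751e-01]
tray 1 [-4.26523751e-01  5.61648135e-01 -4.34429846e-01  5.74718346e-01
 -4.44089210e-16  2.81506890e+00]
3.0917
drawer_handle [310.3 269.9] 0.74
cure_box [306.1 291.8] 0.89
cure_start_top [349.5 375.8] 0.63
```

View pics/w1.png

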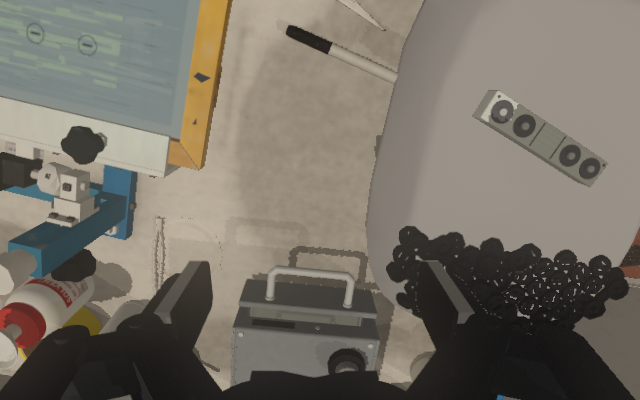

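```bash
python3 - <<'E'
import pickle
import os
from h import *
f,st=pickle.load(open("w1.pkl","rb"))
a=cv2.imread("pics/w1.png")[235:385,215:395];cv2.imwrite("pics/w1c.png",cv2.resize(a,None,fx=4,fy=4,interpolation=cv2.INTER_CUBIC))
print(onz(f,(310.3,269.9),.05,st))
E
```

```text
[ 0.56553655 -0.17224541  0.05      ]
```

View pics/w1c.png

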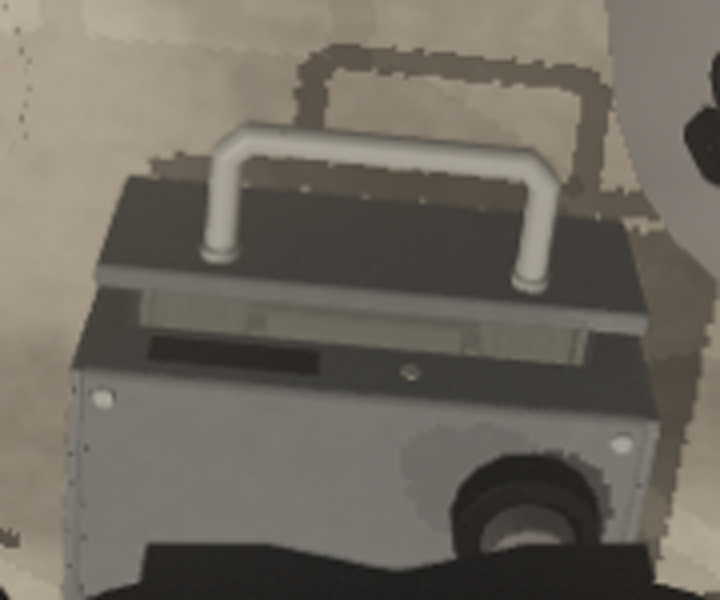

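```bash
python3 - <<'E'
import pickle
from h import *
f,st=pickle.load(open("w1.pkl","rb"))
def g(x,y,z):return onz(f,(215+x/4,235+y/4),z,st)
for n,a,b,z in [("bar",(250,137),(535,160),.05),("dfront",(97,268),(645,318),.062),("box",(72,370),(657,420),.088)]:
    A,B=g(*a,z),g(*b,z);d=B-A;print(n,A,B,(A+B)/2,"len",np.linalg.norm(d),"yaw",np.arctan2(-d[0],d[1]))
print(g(525,545,.1))
E
```

```text
bar [ 0.56095533 -0.20953883  0.05      ] [ 0.57665178 -0.12887608  0.05      ] [ 0.56880356 -0.16920745  0.05      ] len 0.08217576992230055 yaw -0.1921916504410957
dfront [ 0.59222213 -0.25699238  0.062     ] [ 0.62505625 -0.10122773  0.062     ] [ 0.60863919 -0.17911005  0.062     ] len 0.15918763590270357 yaw -0.20775176965666706
box [ 0.60691658 -0.26132395  0.088     ] [ 0.63969012 -0.10276261  0.088     ] [ 0.62330335 -0.18204328  0.088     ] len 0.1619129501863853 yaw -0.20382287042213088
[ 0.6681153  -0.14249746  0.1       ]
```

The handle's bar spans (277,269) to (349,275), and the box yaw is about −0.20. I'll hook the bar with shut fingers and pull.

```bash
python3 - <<'E'
from h import *
yaw=-.203;ax=np.array([np.cos(yaw),np.sin(yaw),0]);o=ori(yaw)
bar=np.array([.5688,-.1692,0]);p=bar+.022*ax
grab(40)
movep(p+[0,0,.15],o)
f=grab_frame("wrist");save(f,"w2")
print(move_l(p+[0,0,.036],.12,until_force=8));s=get_state();print(s["clock"],s["position"],s["contact_force"])
if s["position"][2]<.04:
    print(move_l(p+[0,0,.036]-.182*ax,.12,until_force=12));s=get_state();print(s["clock"],s["position"],s["contact_force"],np.dot(p-s["position"],ax))
E
```

```text
False
6.05 [ 0.59104251 -0.17397007  0.03691193] [-0.47743224 -0.16427495  0.21091096]
True
7.3083 [ 0.42922029 -0.13986583  0.03691902] [ 2.3144911  -0.37264585  1.19247744] 0.16462762345448312
```

```bash
python3 - <<'E'
from h import *
s=get_state();p=s["position"]
yaw=-.203;ax=np.array([np.cos(yaw),np.sin(yaw),0])
move_l(p+.006*ax,.1)
move_l(p+.006*ax+[0,0,.07],.2)
let_go()
movep(list((p+.03*ax)[:2])+[.30],ori(yaw))
st=get_state();f=grab_frame("wrist");save(f,"w3");print(st["clock"])
for n in ("drawer_handle","tray_seat","cure_box","cure_start_top"):
    for r in tip_of("wrist",n)[:2]: print(n,np.round(r["centre"],1),round(r["score"],2))
import pickle;pickle.dump((f,st),open("w3.pkl","wb"))
E
```

```text
9.6417
drawer_handle [309.6 115.8] 0.94
tray_seat [312.9 221.2] 0.66
cure_box [311.4 270.3] 0.8
cure_start_top [353.5 339.6] 0.75
```

View pics/w3.png

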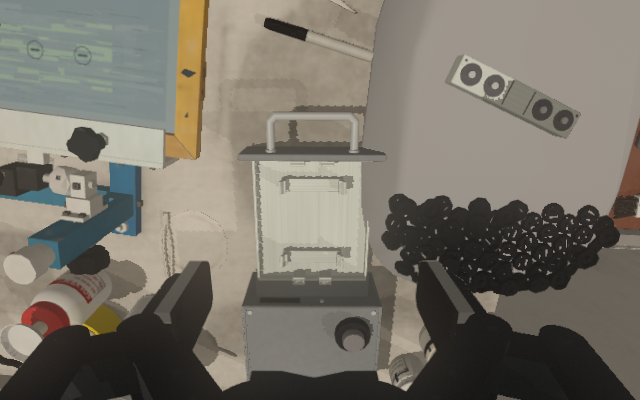

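```bash
python3 - <<'E'
import pickle
from h import *
f,st=pickle.load(open("w3.pkl","rb"))
a=cv2.imread("pics/w3.png")[105:325,225:400];cv2.imwrite("pics/w3c.png",cv2.resize(a,None,fx=3.4,fy=2.7*3.4/2.7 if 0 else 2.7,interpolation=cv2.INTER_CUBIC))
print(onz(f,(309.6,115.8),.05,st),onz(f,(312.9,221.2),.026,st),onz(f,(311.4,270.3),.0,st),onz(f,(353.5,339.6),.1,st))
E
```

```text
[ 0.41397887 -0.14095489  0.05      ] [ 0.54323258 -0.16406891  0.026     ] [ 0.62480095 -0.18310781  0.        ] [ 0.66918436 -0.14171041  0.1       ]
```

View pics/w3c.png

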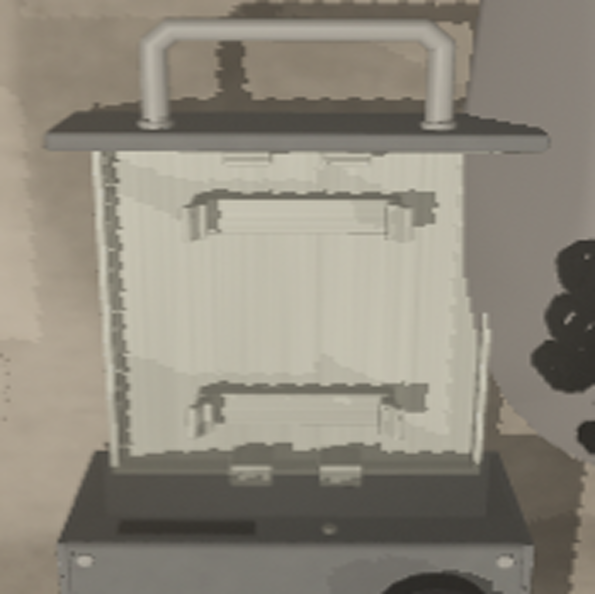

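The drawer is fully out. The seat comes to about (0.544, −0.1655), where the network and the box-face geometry agree within 2 mm. Now the cradle.

```bash
python3 - <<'E'
from h import *
movep([.43,.345,.26],ori(-.33))
st=get_state();f=grab_frame("wrist");save(f,"w4");print(st["clock"])
for n in ("strip_a_mid","strip_b_mid","cradle","strip_a_caps"):
    for r in tip_of("wrist",n)[:3]:
        z={"cradle":0,"strip_a_caps":.039}.get(n,.029)
        print(n,np.round(r["centre"],1),round(r["score"],2),onz(f,r["centre"],z,st).round(4))
import pickle;pickle.dump((f,st),open("w4.pkl","wb"))
E
```

```text
11.6833
strip_a_mid [328.3 200.2] 0.93 [0.4796 0.3446 0.029 ]
strip_a_mid [301.  194.4] 0.18 [0.4635 0.3184 0.029 ]
strip_b_mid [300.8 193.8] 0.71 [0.4627 0.3184 0.029 ]
cradle [319.5 187.8] 0.7 [0.4711 0.3377 0.    ]
```

View pics/w4.png

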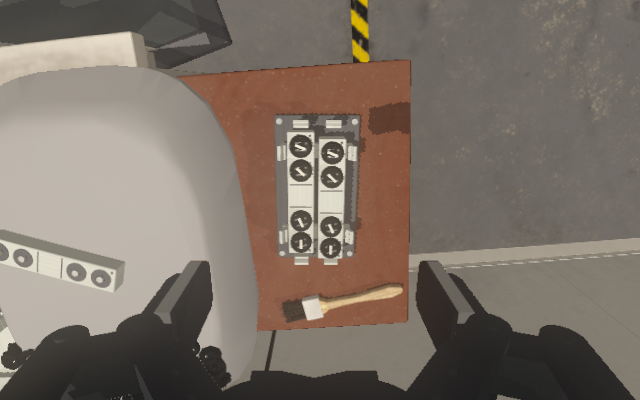

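```bash
python3 - <<'E'
import cv2
a=cv2.imread("pics/w4.png")[108:270,265:370];cv2.imwrite("pics/w4c.png",cv2.resize(a,None,fx=5,fy=3.7,interpolation=cv2.INTER_CUBIC))
E
```

```text
(no output)
```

View pics/w4c.png

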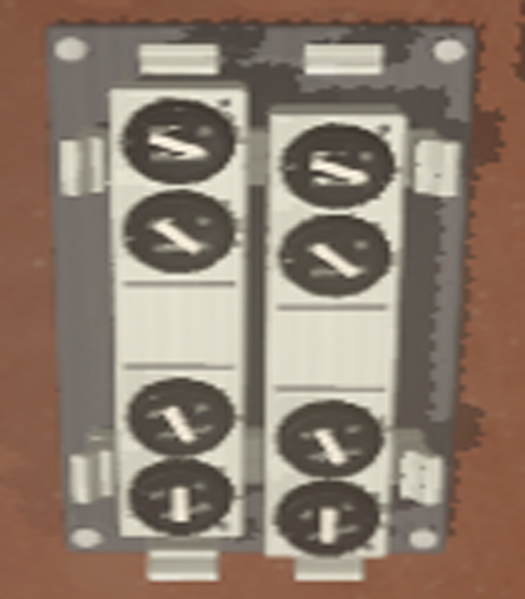

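```bash
python3 - <<'E'
import pickle
from h import *
f,st=pickle.load(open("w4.pkl","rb"))
g=lambda x,y:onz(f,(265+x/5,108+y/3.7),.039,st)[:2]
P={}
for n,pts in dict(L=[(110,90),(247,90),(118,537),(244,537),(122,283),(235,283),(125,367),(237,367)],Rr=[(269,115),(405,115),(265,557),(386,557),(276,306),(387,306),(277,388),(385,388)]).items():
    q=np.array([g(*p) for p in pts])
    c=q[:4].mean(0);m=q[4:].mean(0)
    a=(q[0]+q[1]-q[2]-q[3])/2;a=-a if a[0]<0 else a
    print(n,"ends centre",c.round(4),"mid",m.round(4),"len",np.linalg.norm(a),"yaw",np.arctan2(a[1],a[0]),"w",np.linalg.norm(q[0]-q[1]),np.linalg.norm(q[2]-q[3]))
    e=q[[0,2]]-q[[1,3]]
    P[n]=q
yaw=-.33
ax=np.array([np.cos(yaw),np.sin(yaw)]);ay=np.array([-ax[1],ax[0]])
for n in P: print(n,"along",(P[n]@ax).round(4),"lat",(P[n]@ay).round(4))
# side stops inner edges z .034
for n,pts in dict(stops=[(100,165),(415,165),(108,475),(405,475)],endstops=[(180,72),(345,72),(182,552),(330,558)]).items():
    q=np.array([onz(f,(265+x/5,108+y/3.7),.034,st)[:2] for x,y in pts]);print(n,q@ax,q@ay)
E
```

```text
L ends centre [0.4623 0.3191] mid [0.4622 0.3191] len 0.13552323807211994 yaw -0.3381799622598507 w 0.027810735489582444 0.02847884060443563
Rr ends centre [0.4793 0.3476] mid [0.4792 0.3477] len 0.13547363969405432 yaw -0.33463245600247865 w 0.027764428713236165 0.02750120387204882
L along [0.2661 0.2662 0.4017 0.4017 0.3211 0.3212 0.3466 0.3467] lat [0.4383 0.4661 0.4369 0.4654 0.4396 0.4635 0.4397 0.4639]
Rr along [0.2731 0.2731 0.4085 0.4086 0.3281 0.3281 0.3532 0.3533] lat [0.4706 0.4984 0.4701 0.4976 0.4723 0.4959 0.4726 0.4961]
stops [0.28788473 0.28796204 0.38325875 0.38335377] [0.43537216 0.5012794  0.43472432 0.50168076]
endstops [0.26185411 0.26188953 0.4093584  0.4114883 ] [0.45241312 0.48623291 0.45108933 0.48516176]
```

The strips are 4 mm apart, with a 7 mm lengthways stagger. That leaves only about 3 mm of slack in the tray, so I'll squeeze lightly in the cradle and slide the pair against its +x end stops to even them out before lifting.

```bash
python3 - <<'E'
from h import *
yaw=-.335;o=ori(yaw);ax=np.array([np.cos(yaw),np.sin(yaw),0])
c=np.array([.4707,.3332,0])
movep(c+[0,0,.12],o)
print(move_l(c+[0,0,.013],.08,until_force=8));s=get_state();print(s["clock"],s["position"],s["contact_force"])
if s["position"][2]<.016:
    grab(20);s=get_state();print("gap",s["finger_gap"],s["contact_force"],s["wrist_torque"])
    st=get_state();f=grab_frame("wrist");save(f,"w5")
    p=s["position"]
    print(move_l(p+.009*ax,.02,until_force=30));s=get_state();print((s["position"]-p)@ax,s["contact_force"],s["clock"],s["finger_gap"])
    f=grab_frame("wrist");save(f,"w6")
a=np.hstack([cv2.imread("pics/w%d.png"%i)[:,140:500] for i in (5,6)]);cv2.imwrite("pics/w56.png",a)
E
```

```text
False
14.0583 [0.47114047 0.3334269  0.01356091] [-0.35726839  0.11859313  0.0317887 ]
gap 0.6524677286257642 [-0.79606094  0.31528297  4.86255892] [-0.17240549  0.20778523 -0.00038257]
False
0.0026775235119195196 [-15.28913422   5.53077596  12.3655794 ] 15.1083 0.6511146719496065
```

View pics/w56.png

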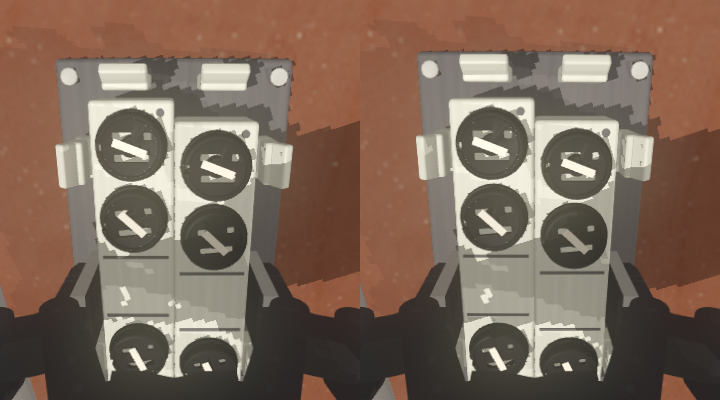

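```bash
python3 - <<'E'
from h import *
yaw=-.335;o=ori(yaw);ax=np.array([np.cos(yaw),np.sin(yaw),0])
c=np.array([.4707,.3332,.013])
for d in (.012,.015,.018):
    move_l(c+d*ax,.03);s=get_state();F=s["contact_force"]
    print(d,(s["position"]-c)@ax,F@ax,F[2],s["wrist_torque"].round(2),s["position"][2],s["clock"])
    if abs(F@ax)>30 or (s["position"]-c)@ax>.008: break
f=grab_frame("wrist");save(f,"w7")
E
```

```text
0.012 0.003729061347580873 -21.077482860682338 17.076701908827324 [ 1.51  3.8  -0.06] 0.013011616527796657 15.4083
0.015 0.004892712458765444 -24.782514484937195 17.07384402700229 [1.99 4.48 0.05] 0.012624888751087634 15.6583
0.018 0.006407042544382011 -27.354201487189542 15.857459027531863 [ 2.19  4.97 -0.02] 0.012182985144794212 15.9083
```

View pics/w7.png

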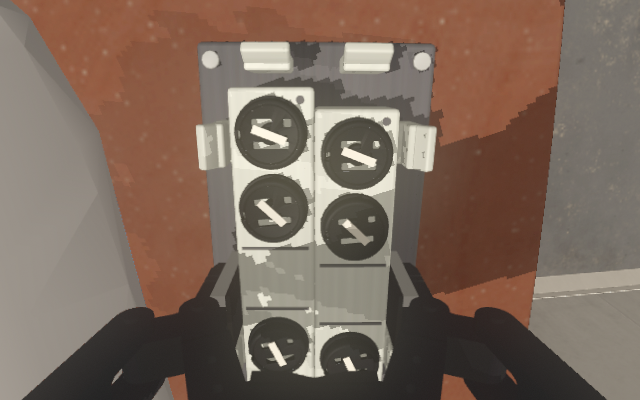

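The light grip slipped at the pads and the stagger stayed (mid lines at rows 247 and 265). It still fits (143 of 146 mm), so I'll release, re-centre and lift.

```bash
python3 - <<'E'
from h import *
yaw=-.335;o=ori(yaw);ax=np.array([np.cos(yaw),np.sin(yaw),0])
c=np.array([.4707,.3332,.013])
move_l(c+.003*ax,.05);let_go()
move_l(c+.003*ax+[0,0,.11],.2)
move_l(c-.045*ax+[0,0,.2],.2)
st=get_state();f=grab_frame("wrist");save(f,"w8");print(st["clock"],st["contact_force"])
import pickle;pickle.dump((f,st),open("w8.pkl","wb"))
for n in ("strip_a_mid",):
    for r in tip_of("wrist",n)[:3]: print(np.round(r["centre"],1),round(r["score"],2),onz(f,r["centre"],.029,st).round(4))
# predicted region
m=proj(f,[.4725,.3325,.039],st);print(m)
a=cv2.imread("pics/w8.png");x,y=int(m[0]),int(m[1]);print(x-65,y-95)
cv2.imwrite("pics/w8c.png",cv2.resize(a[max(0,y-95):y+95,x-65:x+65],None,fx=4,fy=3.1,interpolation=cv2.INTER_CUBIC))
E
```

```text
18.175 [ 0.43527286 -0.55055097 -0.20173133]
[330.7 216.7] 0.85 [0.4777 0.3478 0.029 ]
[314.1644812  220.60307999]
249 125
```

View pics/w8c.png

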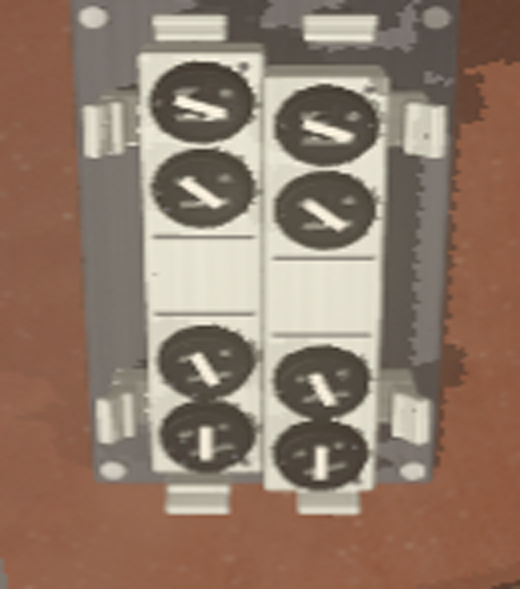

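```bash
python3 - <<'E'
import pickle
from h import *
f,st=pickle.load(open("w8.pkl","rb"))
yaw=-.335;ax=np.array([np.cos(yaw),np.sin(yaw)]);ay=np.array([-ax[1],ax[0]])
g=lambda x,y,z=.039:onz(f,(249+x/4,125+y/3.1),z,st)[:2]
L=np.array([g(*p) for p in [(154,237),(254,237),(154,313),(254,313)]]);Q=np.array([g(*p) for p in [(271,258),(374,258),(271,335),(374,335)]])
for q in (L,Q): print(q.mean(0),q.mean(0)@ax,q.mean(0)@ay)
for q in [[(140,52),(262,48),(152,472),(262,470)],[(267,73),(387,73),(265,490),(374,488)]]:
    q=np.array([g(*p) for p in q]);print(q.mean(0),(q@ax).round(4),(q@ay).round(4))
print("net mean .029", np.array([.4777,.3478])@ax,np.array([.4777,.3478])@ay)
E
```

```text
[0.46166058 0.32211753] 0.3300946941785933 0.4559908792857303
[0.47750248 0.34630376] 0.33710426405490174 0.4840409395041137
[0.46111578 0.3223287 ] [0.262  0.2609 0.398  0.3972] [0.4426 0.4696 0.4421 0.4697]
[0.47663528 0.3467481 ] [0.2681 0.268  0.4046 0.4039] [0.4707 0.4975 0.4705 0.498 ]
net mean .029 0.3367988876293701 0.48551893813899677
```

```bash
python3 - <<'E'
from h import *
yaw=-.335;o=ori(yaw);ax=np.array([np.cos(yaw),np.sin(yaw),0]);ay=np.array([-ax[1],ax[0],0])
c=.3334*ax+.4700*ay;print(c)
move_l(c+[0,0,.12],.2)
print(move_l(c+[0,0,.013],.1,until_force=8))
grab(60);s=get_state();print(s["clock"],s["position"],s["finger_gap"],s["contact_force"])
move_l(c+[0,0,.03],.04);move_l(c+[0,0,.16],.12)
s=get_state();f=grab_frame("wrist");save(f,"w9");print(s["clock"],s["position"],s["finger_gap"],s["contact_force"],s["wrist_torque"])
E
```

```text
[0.46938791 0.3342612  0.        ]
False
20.55 [0.46980951 0.33443668 0.01389306] 0.6392482670646334 [-0.5604381  -1.11877108  5.25554001]
22.3583 [0.46878649 0.33394214 0.1591341 ] 0.6426897397366302 [ 0.23168076 -0.5482666  -3.62556393] [-0.03611675  0.00049958 -0.00909121]
```

View pics/w9.png

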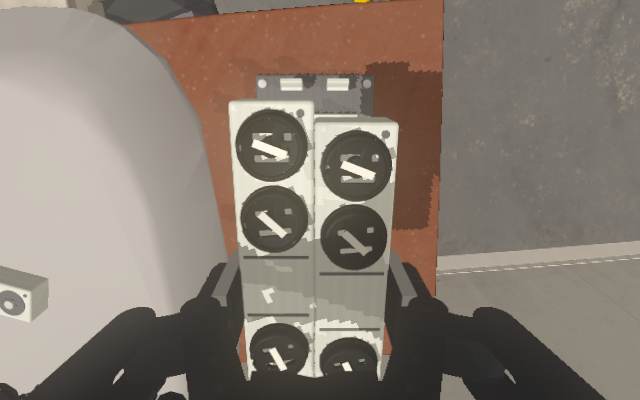

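```bash
python3 - <<'E'
from h import *
s=get_state();f=grab_frame("wrist");z=s["position"][2]+.0251
yaw=-.335;ax=np.array([np.cos(yaw),np.sin(yaw)]);ay=np.array([-ax[1],ax[0]])
q=np.array([onz(f,p,z,s)[:2] for p in [(244,257),(309,257),(248,314),(309,314),(320,272),(384,272),(320,328),(380,328)]])-s["position"][:2]
print((q@ax).round(4),(q@ay).round(4),(q[:4]@ax).mean(),(q[4:]@ax).mean(),(q@ay).mean())
# carry
by=-.203;bx=np.array([np.cos(by),np.sin(by),0]);o=ori(by)
seat=np.array([.544,-.1655,0])
p=s["position"];move_l(list(p[:2])+[.25],.15)
movep(seat+[0,0,.25],o)
s=get_state();f=grab_frame("wrist");save(f,"w10");print(s["clock"],s["position"],s["finger_gap"],s["contact_force"],s["wrist_torque"])
import pickle;pickle.dump((f,s),open("w10.pkl","wb"))
f=grab_frame("top");save(f,"t10")
f=grab_frame("scene");save(f,"s10")
E
```

```text
[-0.0163 -0.0163  0.0085  0.0084 -0.0101 -0.0101  0.015   0.015 ] [-0.0254 -0.0015 -0.0255 -0.0016  0.0025  0.0264  0.0027  0.0265] -0.003924843761513341 0.0024553948940280786 0.0004996525742148655
25.0417 [ 0.54420642 -0.16454116  0.24996994] 0.6430978266452732 [-0.12836707  0.28289022 -3.03463282] [ 0.01670628  0.01590761 -0.06481046]
```

View pics/w10.png

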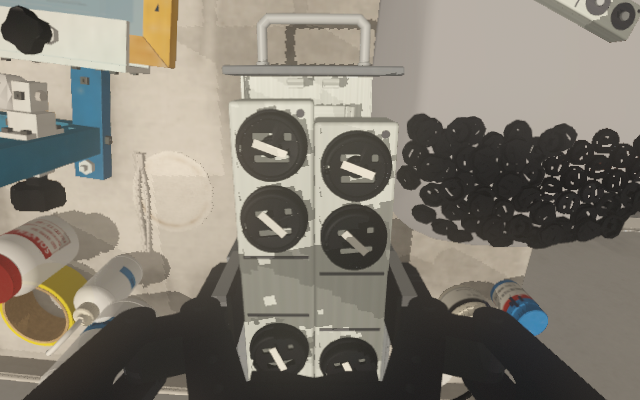

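View pics/s10.png

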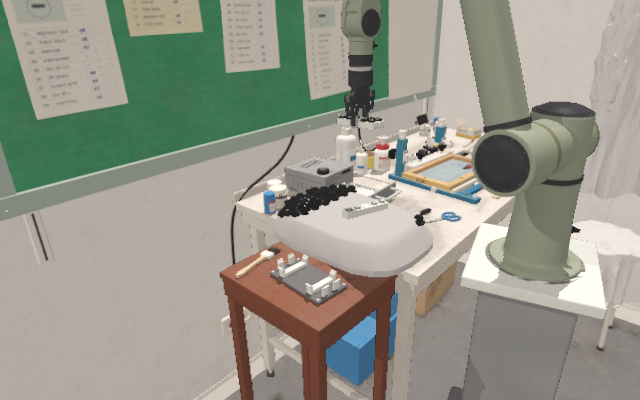

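```bash
python3 - <<'E'
import pickle
from h import *
f,st=pickle.load(open("w3.pkl","rb"))
by=-.203;bx=np.array([np.cos(by),np.sin(by)]);yy=np.array([-bx[1],bx[0]])
a=cv2.imread("pics/w3.png")[150:290,265:365];cv2.imwrite("pics/w3d.png",cv2.resize(a,None,fx=6,fy=4.2,interpolation=cv2.INTER_CUBIC))
seat=np.array([.544,-.1655]);print("seat",seat@bx,seat@yy)
g=lambda x,y,z:onz(f,(225+x/3.4,105+y/2.7),z,st)[:2]
for n,z,pts in [("tabs",.041,[(247,163),(347,163),(250,465),(340,465)]),("sidestops",.041,[(207,215),(388,215),(212,415),(383,415)]),("barends",.026,[(218,235),(388,235),(218,425),(380,425)]),("boxedge",.088,[(60,541),(531,541)]),("dfronttop inner",.062,[(45,150),(549,150)]),("handle",.05,[(165,31),(430,31)])]:
    q=np.array([g(x,y,z) for x,y in pts]);print(n,(q@bx).round(4),(q@yy).round(4),"mean",(q@bx).mean().round(4),(q@yy).mean().round(4))
E
```

```text
seat 0.5661958198966405 -0.05242655368771694
tabs [0.4905 0.4905 0.6358 0.6358] [-0.0686 -0.0348 -0.0695 -0.0358] mean 0.5632 -0.0522
sidestops [0.5135 0.5135 0.6096 0.6096] [-0.0826 -0.0205 -0.0831 -0.0202] mean 0.5615 -0.0516
barends [0.527  0.5271 0.6227 0.6228] [-0.0801 -0.0192 -0.0822 -0.0202] mean 0.5749 -0.0504
boxedge [0.6457 0.6457] [-0.1327  0.0281] mean 0.6457 -0.0523
dfronttop inner [0.4804 0.4804] [-0.1321  0.0288] mean 0.4804 -0.0516
handle [0.4346 0.4346] [-0.0935 -0.0094] mean 0.4346 -0.0515
```

View pics/w3d.png

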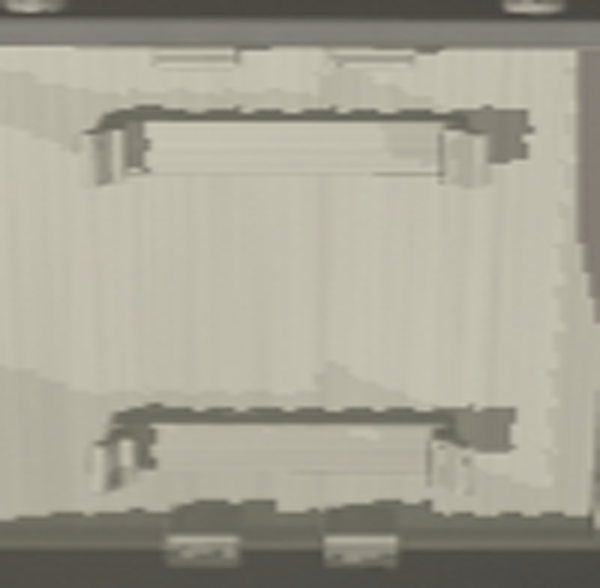

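```bash
python3 - <<'E'
from h import *
by=-.203;bx=np.array([np.cos(by),np.sin(by),0]);yy=np.array([-bx[1],bx[0],0])
t=.5652*bx-.0526*yy
move_l(t+[0,0,.075],.12);sleep(.2);s=get_state();e=t-s["position"];e[2]=0;print(e@bx,e@yy)
t2=t+e
print(move_l(t2+[0,0,.05],.06));s=get_state();e=t-s["position"];print(e@bx,e@yy,s["position"][2],s["contact_force"])
for z in (.044,.040,.036,.032,.028,.024):
    h=move_l(t2+[0,0,z],.04,until_force=5);s=get_state();e=t-s["position"];print(h,s["position"][2].round(4),(e@bx).round(4),(e@yy).round(4),s["contact_force"].round(2),s["wrist_torque"].round(2))
    if h:break
f=grab_frame("wrist");save(f,"w11");print(s["clock"])
E
```

```text
-0.00033768980863370336 7.856257667868909e-05
False
0.0006386203145898648 -0.00015200486213021454 0.04951562053956301 [-0.29657484 -0.66053748 -3.25042012]
False 0.0438 0.0006 -0.0001 [-0.27  0.01 -3.89] [-0.03 -0.03 -0.01]
False 0.0398 0.0006 -0.0001 [-0.38  0.41 -3.03] [ 0.05  0.07 -0.01]
False 0.0357 0.0006 -0.0001 [-0.31 -0.2  -4.33] [-0.02  0.02  0.01]
False 0.0317 0.0006 -0.0002 [ 0.59  0.02 -2.47] [0.05 0.   0.02]
False 0.0277 0.0006 -0.0001 [ 0.37 -0.73 -2.88] [-0.08 -0.01  0.02]
False 0.0237 0.0006 -0.0001 [-0.11 -0.39 -2.7 ] [-0.02 -0.03 -0.05]
29.1167
```

View pics/w11.png

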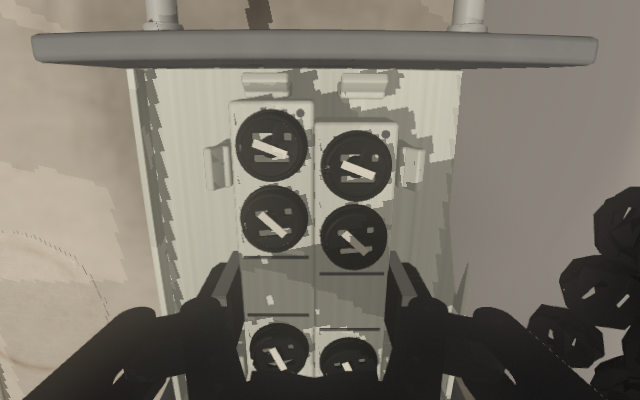

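```bash
python3 - <<'E'
from h import *
by=-.203;bx=np.array([np.cos(by),np.sin(by),0]);yy=np.array([-bx[1],bx[0],0])
t=.5652*bx-.0526*yy
print(move_l(t+[0,0,.018],.02,until_force=4));s=get_state();print(s["position"][2],s["contact_force"].round(2),s["wrist_torque"].round(2))
p=s["position"]
let_go();sleep(.4)
s=get_state();print(s["contact_force"],s["finger_gap"])
move_l(p+[0,0,.10],.12)
move_l(p-.03*bx+[0,0,.28],.25)
st=get_state();f=grab_frame("wrist");save(f,"w12");print(st["clock"])
for r in tip_of("wrist","strip_a_mid")[:3]:
    q=onz(f,r["centre"],.036,st);print(r["score"],q.round(4),((q-(.5645*bx-.0521*yy))@bx).round(4),((q-(.5645*bx-.0521*yy))@yy).round(4))
a=cv2.imread("pics/w12.png");m=proj(f,.5645*bx-.0521*yy+[0,0,.03],st);x,y=m.astype(int);cv2.imwrite("pics/w12c.png",cv2.resize(a[y-100:y+100,x-80:x+80],None,fx=4,fy=3,interpolation=cv2.INTER_CUBIC))
E
```

```text
True
0.020898199933729062 [1.   0.14 3.42] [ 0.01 -0.14 -0.05]
[ 0.25809306 -0.7025916   0.29155809] 1.00034435068168
32.125
0.81 [ 0.5505 -0.1528  0.036 ] 0.0055 0.0134
```

View pics/w12c.png

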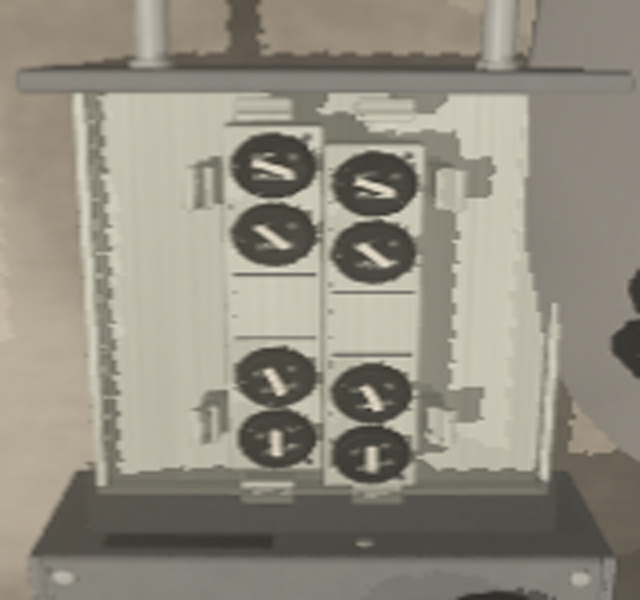

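Both strips are seated between the stops. Next I'll push the drawer shut on the handle bar.

```bash
python3 - <<'E'
from h import *
by=-.203;bx=np.array([np.cos(by),np.sin(by),0]);yy=np.array([-bx[1],bx[0],0]);o=ori(by)
P=lambda a,z:a*bx-.0515*yy+np.array([0,0,z])
move_l(P(.404,.2),.25)
grab(40)
print(move_l(P(.404,.04),.15,until_force=8))
print(move_l(P(.418,.04),.05,until_force=10));s=get_state();print(s["clock"],s["position"]@bx,s["contact_force"]@bx)
print(move_l(P(.56,.04),.08,until_force=15));s=get_state();print(s["clock"],s["position"]@bx,s["contact_force"]@bx)
print(move_l(P(.605,.04),.03,until_force=15));s=get_state();print(s["clock"],s["position"]@bx,s["contact_force"]@bx)
st=get_state();f=grab_frame("wrist");save(f,"w13")
E
```

```text
False
False
35.4583 0.4186543438814642 0.4906339026911456
False
37.3833 0.5600175646439268 -1.059159464023411
True
38.275 0.5822573647633221 -0.7814775048102824
```

View pics/w13.png

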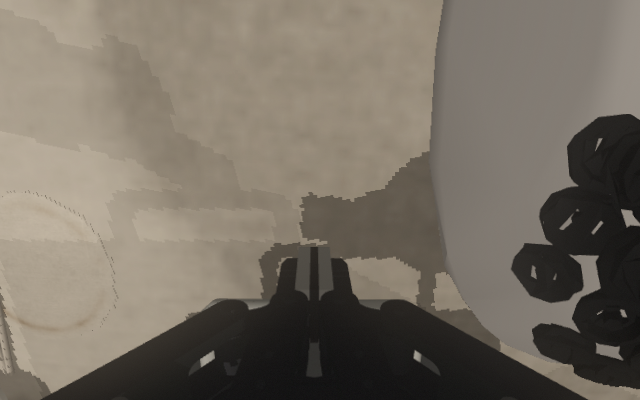

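```bash
python3 - <<'E'
from h import *
by=-.203;bx=np.array([np.cos(by),np.sin(by),0]);yy=np.array([-bx[1],bx[0],0]);o=ori(by)
P=lambda a,z:a*bx-.0515*yy+np.array([0,0,z])
print(move_l(P(.595,.04),.02,until_force=20));s=get_state();print(s["clock"],s["position"]@bx,s["contact_force"]@bx)
sleep(.3)
move_l(P(.565,.04),.1)
move_l(P(.52,.2),.2)
move_l(P(.52,.30),.2)
st=get_state();f=grab_frame("wrist");save(f,"w14");print(st["clock"])
import pickle;pickle.dump((f,st),open("w14.pkl","wb"))
for n,z in (("cure_start_top",.1),("drawer_handle",.05)):
    for r in tip_of("wrist",n)[:2]:
        q=onz(f,r["centre"],z,st);print(n,r["centre"],r["score"],q.round(4),(q@bx).round(4),(q@yy).round(4))
a=cv2.imread("pics/w14.png");m=proj(f,.62*bx-.0515*yy+[0,0,.07],st);x,y=m.astype(int);print(x,y);cv2.imwrite("pics/w14c.png",cv2.resize(a[y-75:y+75,x-100:x+100],None,fx=4,fy=4,interpolation=cv2.INTER_CUBIC))
E
```

```text
True
38.8 0.5821447527817977 -0.046524772804548364
41.05
drawer_handle [309.8, 225.7] 0.6 [ 0.5726 -0.1744  0.05  ] 0.596 -0.0554
313 251
```

View pics/w14c.png

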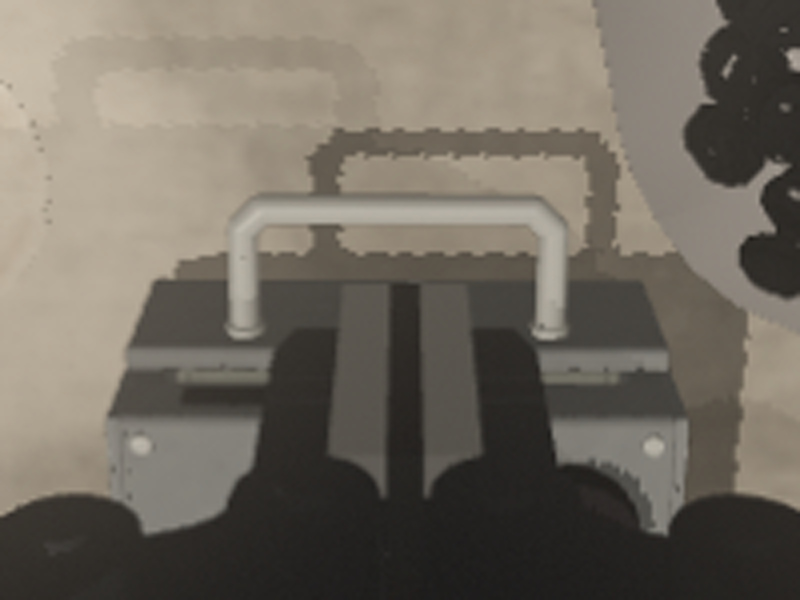

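```bash
python3 - <<'E'
import pickle
from h import *
f,st=pickle.load(open("w14.pkl","rb"))
by=-.203;bx=np.array([np.cos(by),np.sin(by),0]);yy=np.array([-bx[1],bx[0],0])
g=lambda x,y,z:onz(f,(213+x/4,176+y/4),z,st)
for p,z in (((400,210),.05),((120,416),.088),((680,416),.088),((140,350),.062)): q=g(*p,z);print(q@bx,q@yy)
f=grab_frame("top");save(f,"t14");print([ (r["centre"],r["score"],onz(f,r["centre"],.1)) for r in tip_of("top","cure_start_top")[:2]])
f3,s3=pickle.load(open("w3.pkl","rb"))
a=cv2.imread("pics/w3.png")[290:400,230:400];cv2.imwrite("pics/w3e.png",cv2.resize(a,None,fx=4,fy=4,interpolation=cv2.INTER_CUBIC))
E
```

```text
0.5995274571318249 -0.05159958290101371
0.6463655724992492 -0.12991001041481326
0.6465586792074395 0.026703612988106765
0.6391083332193115 -0.12841603857182635
[([393.9, 164.8], 0.6, array([ 0.65343827, -0.14403635,  0.1       ]))]
```

View pics/w3e.png

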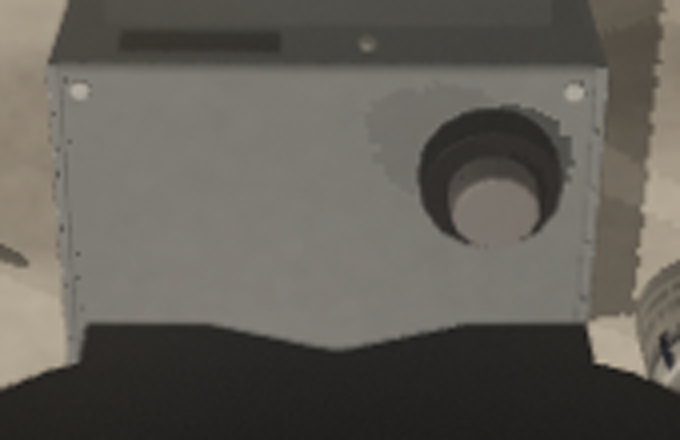

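```bash
python3 - <<'E'
import pickle
from h import *
f,st=pickle.load(open("w3.pkl","rb"));by=-.203;bx=np.array([np.cos(by),np.sin(by),0]);yy=np.array([-bx[1],bx[0],0])
ft=grab_frame("top")
for z in (.088,.1,.11,.12,.13):
    q=onz(f,(354,343),z,st);d=np.linalg.norm(onz(f,(354+11.2,343),z,st)-onz(f,(354-11.2,343),z,st));print(z,q,q@bx-.646,q@yy+.052,"dia",d,proj(ft,q))
im=cv2.imread("pics/t14.png")[110:210,350:470];cv2.imwrite("pics/t14c.png",cv2.resize(im,None,fx=6,fy=6,interpolation=cv2.INTER_CUBIC))
E
```

```text
0.088 [ 0.68433919 -0.14235292  0.088     ] 0.052986655090447754 0.05053881965703103 dia 0.027139529725873468 [392.59665033 155.01264558]
0.1 [ 0.67410713 -0.14193794  0.1       ] 0.042881037479101325 0.04888240856205145 dia 0.02621872380809926 [393.15653762 157.72191052]
0.11 [ 0.66558042 -0.14159212  0.11      ] 0.03445968946964584 0.04750206598290181 dia 0.025451385543287346 [393.63183539 160.02113156]
0.12 [ 0.6570537 -0.1412463  0.12     ] 0.02603834146019035 0.046121723403752146 dia 0.024684047278475504 [394.1152851  162.35910956]
0.13 [ 0.64852699 -0.14090049  0.13      ] 0.017616993450734864 0.0447413808246025 dia 0.023916709013663613 [394.60710076 164.73684493]
```

View pics/t14c.png

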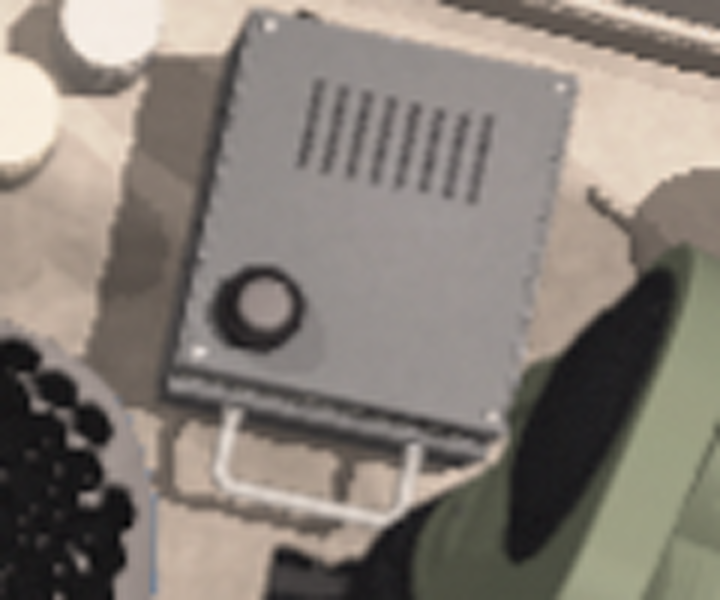

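Top view and wrist view agree on the button: top at about (0.665, −0.1415, 0.11), seen at (394,160) in the top picture. The drawer reads shut within about 1 mm.

```bash
python3 - <<'E'
from h import *
by=-.203;bx=np.array([np.cos(by),np.sin(by),0]);o=ori(by)
b=np.array([.6653,-.1416,0])
movep(b+[0,0,.18],o);sleep(.1)
print(move_l(b+[0,0,.122],.1,until_force=6));s=get_state();print(s["position"],s["contact_force"])
h=move_l(b+[0,0,.095],.02,until_force=12);s=get_state();print(h,s["position"],s["contact_force"],s["clock"])
sleep(.2);s=get_state();print(s["position"],s["contact_force"])
f=grab_frame("top");save(f,"t15");f=grab_frame("scene");save(f,"s15")
E
```

```text
False
[ 0.66561578 -0.14179941  0.12262529] [0.73302673 0.08454317 0.35378491]
True [ 0.6653324  -0.14159656  0.10414915] [0.01655259 0.05709377 4.73732653] 43.9333
[ 0.66529712 -0.14161096  0.10406587] [-1.9143081   0.4413563   5.48657453]
```

```bash
python3 - <<'E'
import cv2
a=cv2.imread("pics/s15.png")[110:230,250:420];cv2.imwrite("pics/s15c.png",cv2.resize(a,None,fx=4.5,fy=4.5,interpolation=cv2.INTER_CUBIC))
E
```

```text
(no output)
```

View pics/s15c.png

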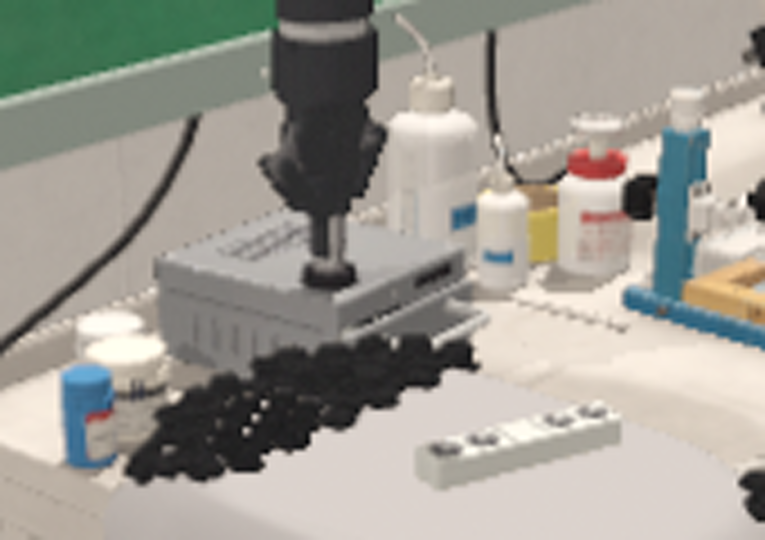

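```bash
python3 - <<'E'
from h import *
b=np.array([.6653,-.1416,0]);by=-.203;bx=np.array([np.cos(by),np.sin(by),0]);yy=np.array([-bx[1],bx[0],0])
h=move_l(b+[0,0,.098],.02,until_force=15);s=get_state();print(h,s["position"],s["contact_force"],s["clock"])
sleep(.2);s=get_state();print(s["position"],s["contact_force"])
move_l(b+[0,0,.2],.15)
P=.52*bx-.0515*yy
movep(P+[0,0,.3],ori(by))
st=get_state();f=grab_frame("wrist");save(f,"w16");print(st["clock"],st["contact_force"])
ft=grab_frame("top");save(ft,"t16")
p=[r for r in tip_of("top","strip_spare_mid")];print(p[:2])
a=cv2.imread("pics/w16.png")[170:330,210:420];cv2.imwrite("pics/w16c.png",cv2.resize(a,None,fx=3.6,fy=3.6,interpolation=cv2.INTER_CUBIC))
E
```

```text
True [ 0.66530037 -0.14161064  0.10415083] [-1.38161211  0.90792411  4.85779918] 44.4417
[ 0.66530712 -0.14160854  0.10408216] [-1.75178765  1.43517071  6.62319643]
46.2333 [-0.15490628 -0.77559378  0.72009623]
[]
```

View pics/w16c.png

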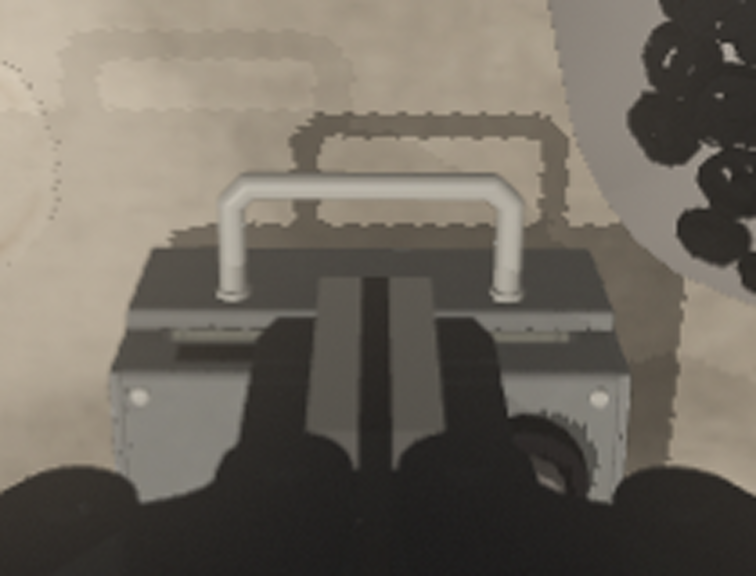

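```bash
python3 - <<'E'
from h import *
sign_off();print(get_state()["clock"])
E
```

```text
the job is handed in; nothing more can be done
the job is handed in; nothing more can be done
```

I handed the job in at about 46 s on the robot's clock. Every step was carried out, but no verdict is reported back.

**What I did:**
- Hooked the handle with shut fingers and pulled the drawer right out.
- Lifted both strips in one 60 N grip and carried them level.
- Lowered them between the tray's corner stops until light contact at the expected height, then let go.
- Pushed the drawer shut in two slow stages.
- Pressed the start button and backed off clear of everything.

**Last checks:**
- **Strips:** the picture after release shows both lying between the stops. Once the drawer was shut they could not be seen again.
- **Drawer:** it met a hard stop twice. The pictures put its travel at about 164 of 165 mm.
- **Button:** it hit its bottom stop at 104.1 mm and moved no further on a second press. I did not measure that it came back up; it was only partly visible afterwards.
- **Empty strip:** it was still on the mound in the scene picture during the press. The network did not find it in the last top picture, so its final position is not measured.

**What failed:** I tried to even out the 6–7 mm lengthways stagger between the strips by sliding the pair against the cradle's end stops. The light grip slipped, so they lie staggered in the tray, each about 3 mm off the pair's middle. That should keep each strip's centre well inside the 10 mm limit.

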